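Centre a platen roller in its end float and shut the print head

TASK

The print unit out of a label printer stands on the bench with its print head open. Feel the end float of its platen roller by the feed knob: push the roller gently in until it is against its inner stop, then pull it gently out until it is against its outer stop, and leave it standing free in the middle between the two. Only then swing the print head down shut over it, without disturbing the things lying around.

Things in the scene. Friction and masses are not known exactly. Their poses are not given: they have to be found in the camera images.
- print_frame: the print unit's fixed frame: grey base plate 120 x 144 mm on feet and two steel cheek plates 132 mm apart, 62 mm (at the rear 76 mm) high, that carry the roller. Origin: centre of its underside on the bench. y runs along the roller from the feed knob (-y end) to the closed housing (+y end), x to the rear where the head is hinged, z up. The roller's axis is at x = -10 mm, z = 50 mm
- thrust_housing (a point): centre of the closed round housing outside the frame's +y cheek (54 mm across, 55 mm long, on the roller's axis). It hides the roller's inner and outer stop: where they sit along y, and how far apart (8 to 16 mm of travel), differs from unit to unit and can only be felt. More than 15 N on a stop damages it
- platen: platen roller with shaft, gear and feed knob: one rigid part of 0.10 to 0.21 kg that only slides along the frame's y (in = +y, out = -y), does not turn, drags with about 1 N, stays where it is left and meets each stop hard. Axes as the frame's; origin at mid-length of the rubber sleeve (20 mm across, 96 mm long), 50 mm below and 10 mm behind the axis
- knob (a point): centre of the black knurled feed knob, on the roller's axis, 50 mm above the bench: 29 mm across, 22 mm long along the axis; its near face stands 30 to 60 mm outside the knob-side cheek, with a 23 mm white gear on the shaft between them. Its axes are the frame's
- print_head (a joint): angle of the print head (rad): 0 = shut over the roller, greater = swung up and open (starts 0.65 to 0.85). A stiff hinge: it stays at any angle and takes about 1 to 2 N on its tab to move, with a hard stop at 0; the head does not move the roller
- head_tab (a point): top of the rubber-faced finger tab (34 mm wide along y, 16 mm long) at the free front edge of the print head, a 100 mm wide aluminium plate with cooling fins; 83 mm from the hinge. With the head shut it is 70 mm above the bench, 37 mm in front of the frame's origin
- head_hinge (a point): the print head's hinge axis, parallel to the frame's y, at the frame's x = 46 mm, 66 mm above the bench, at the middle of the head's width. Its axes are the frame's
- tweezers: pair of steel tweezers, 124 mm long, flat on the bench in front of the print unit; origin mid-length on its underside
- spare_roller: spare black rubber platen roller, 12 x 104 mm, on the bench in front of the print unit; origin mid-length on its underside
- screwdriver_red: screwdriver with a red handle, 172 mm long, left of the print unit; origin mid-length on its underside
- electrical_tape: roll of black tape, 59 mm across, 19 mm high, left of the print unit; origin centre of its underside
- esd_brush: black flat brush, 146 mm long, right of the print unit; origin mid-length on its underside
- scissors: scissors, 199 mm long, at the left of the bench; origin mid-length on its underside

How it is judged (in metres and radians):
On the way, in this order (a step that is already met when the one before it is completed fails the run):
1. the roller is pushed in and leans on its inner stop with more than 2 N (contact force between inner_stop_face and platen above 2 N), for 0.2 s.
2. the roller is pulled out and leans on its outer stop with more than 2 N (contact force between outer_stop_face and platen above 2 N), for 0.2 s.
3. the roller stands let go in the middle of its float, to within 1.5 mm (up to 2.5 mm where the float is long), with the head still open (((y of inner_stop_face in the frame of platen above 0.1055 m and y of outer_stop_face in the frame of platen below 0.0905 m and distance between inner_stop_face and outer_stop_face below 0.02 m) or (y of inner_stop_face in the frame of platen above 0.1065 m and y of outer_stop_face in the frame of platen below 0.0895 m and distance between inner_stop_face and outer_stop_face between 0.02 and 0.022 m) or (y of inner_stop_face in the frame of platen above 0.1075 m and y of outer_stop_face in the frame of platen below 0.0885 m and distance between inner_stop_face and outer_stop_face between 0.022 and 0.024 m) or (y of inner_stop_face in the frame of platen above 0.1085 m and y of outer_stop_face in the frame of platen below 0.0875 m and distance between inner_stop_face and outer_stop_face above 0.024 m)) and contact force between the fingers and platen below 0.1 N and value of joint print_head above 0.5 rad), for 0.2 s.
At the end, for the whole second after the job is handed in: The roller is at rest and let go, in the middle between its two stops (1.5 mm either way is always good enough, more than 2.5 mm never; the float is 8 to 16 mm), and the print head is shut to within 0.06 rad (((y of inner_stop_face in the frame of platen above 0.1055 m and y of outer_stop_face in the frame of platen below 0.0905 m and distance between inner_stop_face and outer_stop_face below 0.02 m) or (y of inner_stop_face in the frame of platen above 0.1065 m and y of outer_stop_face in the frame of platen below 0.0895 m and distance between inner_stop_face and outer_stop_face between 0.02 and 0.022 m) or (y of inner_stop_face in the frame of platen above 0.1075 m and y of outer_stop_face in the frame of platen below 0.0885 m and distance between inner_stop_face and outer_stop_face between 0.022 and 0.024 m) or (y of inner_stop_face in the frame of platen above 0.1085 m and y of outer_stop_face in the frame of platen below 0.0875 m and distance between inner_stop_face and outer_stop_face above 0.024 m)) and contact force between the fingers and platen below 0.1 N and value of joint print_head below 0.06 rad and linear speed of platen below 0.01 m/s); the robot touches nothing.
It fails at once if more than 15 N between the roller and its inner stop (contact force between inner_stop_face and platen above 15 N).
It fails at once if more than 15 N between the roller and its outer stop (contact force between outer_stop_face and platen above 15 N).
It fails at once if one of the things lying around is moved by more than 30 mm (distance of any of tweezers, spare_roller, screwdriver_red, electrical_tape, esd_brush, scissors from where it was at the start of the episode above 0.03 m).
It also fails if it takes over 48 s, if anything falls off the work surface, if the arm or the gripper's body presses on something with over 40 N, if the wrist force passes 120 N, or if a joint passes its speed limit or range.

ROBOT

A 6-joint arm with a two-finger parallel gripper is mounted at the origin on a cart in front of the work surface, level with it; the furniture and walls round the work are solid. World frame = base frame: x ahead of the robot, y to its left, z up, the work surface at z = 0. Lengths are in mm, angles in rad, forces in N, time in s.
With the tool pointing down it reaches from about 400 to 925 mm from the base axis. Payload 12.5 kg.
Tool frame: the origin (TCP) lies on the mounting face of the last link; the fingertips stand 190 mm ahead of it and the grasp point (between the pads) lies 171 mm ahead of it; z points along the fingers, y is the line along which they close (so a half turn about z gives the same grasp; the last joint's range is limited). The gripper opens to 95 mm and grips with 3 to 60 N. Pads are 20 mm wide; open, the fingers measure 119 mm over their backs; the gripper's body (75 mm by 180 mm) begins 59 mm behind the grasp point.
Start: joints at [-1.413, 0.491, 1.559, -0, 1.092, -0.106], TCP at [162.989, -603.373, 404.761] pointing down, gripper open.
Joint ranges: [-3.1, 3.1], [-0.84, 2.19], [0.05, 2.79], [-1.13, 4.28], [0.06, 2.93], [-2.69, 2.69]. Speed limits (rad/s): [2.22, 2.22, 2.79, 3.14, 3.14, 3.14].

INTERFACE

Orientations are given as [roll, pitch, yaw] about the fixed x, y, z axes, in that order (R = Rz(yaw) Ry(pitch) Rx(roll)).
In Python, from cell import * gives the robot as it stands.
- The arm moves only by the tool arm_command, never from a script. Its argument "rows" is a list that holds one entry, the list of rows, each a list of 7 numbers: the shift along the tool's x, y, z normalised to -1 to 1, where 1 is 0.15 m, then the turn, a rotation vector about the tool's x, y, z normalised to -1 to 1, where 1 is 360 degrees, then the opening, from -1 (shut) to 1 (fully open). A call has 1 to 10 rows; each row is the pose to reach, as a shift and turn from the pose commanded when the call began, along the tool's axes at that moment, turning the shorter way round; what a row does not reach only later rows make up. A row lasts 1/12 s, in which the tool goes at most 41.7 mm and 7.16 degrees, less where a joint would pass 70% of its speed; a pose out of reach is approached as far as the arm can. A call with a number of a shift or a turn outside -1 to 1 is refused whole. A call with a gripper value outside its range is refused whole. The fingers move at their own pace and stop on an object; the grip force is fixed at half the most. Time passes only in rows, so rows that repeat a pose let the fingers close. It gives the time, the measured TCP pose, the force, the opening and the grip force at its end, in the units of the state.
- state(): the state, without advancing time (a new reading comes with each control period).
- read_camera(name): name is "scene" or "top" or "wrist"; returns (picture, depth): 480x640x3 uint8, red, green, blue; 480x640 float32, mm along the optical axis (not along the pixel's ray), 0 where there is no reading.
- get_calibration(name): a dict with "camera_matrix" (3x3 intrinsics, pixels), "position" and "orientation" of the camera in the world; the wrist camera has in their place "hand_eye" (4x4, takes a point from camera to tool coordinates, whose origin is the TCP and whose axes are the flange's). Camera axes: x right, y up, looking along -z (the intrinsics and any distortion apply to the point x, -y, -z); pixel columns grow to the right and rows downward; lengths in mm; the calibration is good to about 2 mm. A picture is of the moment at which its call begins: read the wrist's pose just before it. get_calibration takes no time and is no camera call.
- job_done(): hands the job in; it is judged then, once.
The state is a dict: "t": time; "joints": joint angles; "qvel": joint speeds; "tau": joint torques, N m; "eef_pos": TCP position; "tcp_rot": TCP orientation; "ft_force": force on the tool from outside, world axes, zero at the start; "moment": the same for the moment, N m; "opening": opening from 0.0 (shut) to 1.0 (fully open); "grip_force": force on a finger pad.
Only numpy, scipy, OpenCV 4.12 (cv2) and the standard library are available. Lean on these libraries where they do the work, as an engineer would, in place of code of your own. Each camera call takes 0.05 s, during which the arm holds its last target. There are 200 camera calls.

## Working session

There is one attempt and no reset: what is moved stays moved. The work goes in short steps, Python scripts to look and compute and a tool call to move; the robot and the scene stay as the last step left them, time stands still between calls to the robot, and variables do not carry over. Pictures are saved under pics/ and viewed, at most 10 in all, crops included, and the job is handed in when it is done.

Besides the shell and the picture viewer there is one more tool, called after "Call:" as name([rows], argument=value, ...), one row to a line, values as JSON. arm_command: Moves the arm, as the interface text tells. Its arguments: {"type":"object","properties":{"rows":{"type":"array","items":{"type":"array","items":{"type":"array","items":{"type":"number","minimum":-1,"maximum":1}}}}},"required":["rows"]}

```bash
mkdir -p pics; ls
python3 - <<'E'
from cell import *
import cv2,numpy as np
for n in ("scene","top"):
    p,d=read_camera(n); cv2.imwrite(f"pics/{n}0.png",p[:,:,::-1]); np.save(f"{n}0.npy",d); c=get_calibration(n); print(n,c)
print(get_calibration("wrist")); print(state())
E
```

```text
pics
scene {'camera_matrix': array([[504.61793873,   0.        , 327.13464967],
       [  0.        , 504.61793873, 236.75037165],
       [  0.        ,   0.        ,   1.        ]]), 'position': array([-140.75173359,  545.44178535,  816.48669425]), 'orientation': array([ 0.81760795,  0.00271864, -2.23195128])}
top {'camera_matrix': array([[448.03958709,   0.        , 322.74851899],
       [  0.        , 448.03958709, 243.71216151],
       [  0.        ,   0.        ,   1.        ]]), 'position': array([ 287.19649619,   40.73789469, 1037.87036921]), 'orientation': array([ 0.21725649, -0.00523989, -1.46268231])}
{'camera_matrix': array([[355.26433794,   0.        , 322.11766286],
       [  0.        , 355.26433794, 229.51921967],
       [  0.        ,   0.        ,   1.        ]]), 'hand_eye': array([[ 3.43478747e-04,  9.55842954e-01,  2.93877746e-01,
         8.25797049e+01],
       [ 9.99999910e-01, -4.01591063e-04,  1.37401598e-04,
         4.65994748e-01],
       [ 2.49353026e-04,  2.93877672e-01, -9.55843006e-01,
         1.90995248e+01],
       [ 0.00000000e+00,  0.00000000e+00,  0.00000000e+00,
         1.00000000e+00]])}
{'t': 0.1, 'joints': array([-1.41260245e+00,  4.91475292e-01,  1.55937395e+00, -4.04546876e-05,
        1.09167879e+00, -1.05626895e-01]), 'qvel': array([-0.00026874, -0.00153747, -0.00146504, -0.00077257,  0.00143096,
        0.00096317]), 'tau': array([ 3.26940717e-03, -6.13624477e+01, -2.58606917e+01,  6.93571405e-02,
        4.70046583e-02, -6.03208628e-05]), 'eef_pos': array([ 162.98067376, -603.34911149,  404.24001147]), 'tcp_rot': array([-3.14065870e+00, -6.29357817e-05,  2.63839409e-01]), 'ft_force': array([ 0.46980086, -0.23511791,  0.06849855]), 'moment': array([ 0.05246335,  0.06622699, -0.02950652]), 'grip_force': 0.0, 'opening': 1.0008459778041052}
```

View pics/scene0.png

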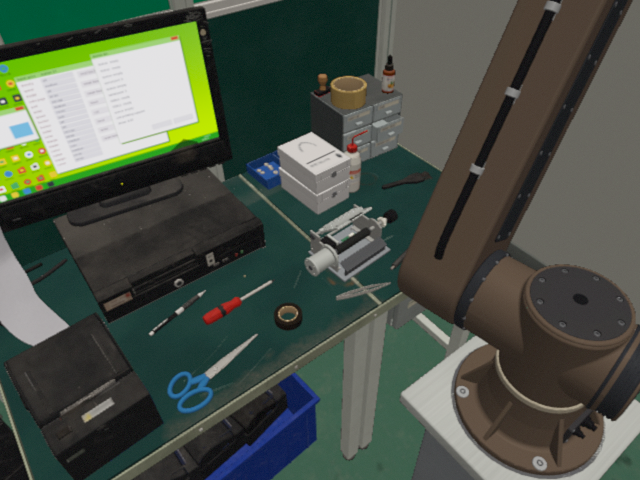

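View pics/top0.png

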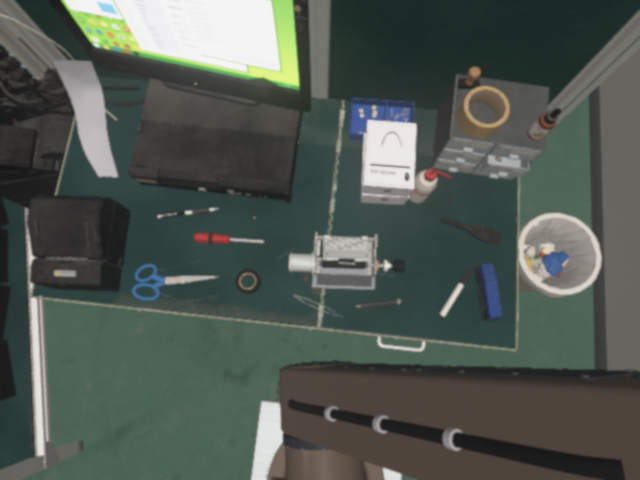

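The top view shows the unit at about (345,262), its knob at (397,266) and the housing at (300,262). The brush is at (470,230), the tweezers at (318,305) and the spare roller at (378,303).

```bash
cat > h.py <<'E'
import numpy as np,cv2
from scipy.spatial.transform import Rotation as R
from cell import *
def cloud(n,d,pose=None):
    c=get_calibration(n);K=c["camera_matrix"];v,u=np.mgrid[:480,:640]
    P=np.stack([(u-K[0,2])/K[0,0]*d,-(v-K[1,2])/K[1,1]*d,-d],-1)
    if n=="wrist":
        H=c["hand_eye"];P=P@H[:3,:3].T+H[:3,3];Rm=R.from_euler('xyz',pose["tcp_rot"]).as_matrix();return P@Rm.T+pose["eef_pos"]
    return P@R.from_euler('xyz',c["orientation"]).as_matrix().T+c["position"]
E
python3 - <<'E'
from h import *
np.set_printoptions(precision=1,suppress=True)
d=np.load("top0.npy");W=cloud("top",d)
for n,(u,v) in dict(knob=(397,266),knobend=(402,266),hous=(300,262),housL=(291,262),cheekL=(314,262),cheekR=(376,262),gear=(385,266),plate=(345,283),headtop=(345,245),bench=(420,290),brush=(470,230),roller=(378,303)).items(): print(n,W[v,u])
im=cv2.imread("pics/top0.png")[215:325,270:520]
cv2.imwrite("pics/topc.png",cv2.resize(im,None,fx=3.2,fy=3.2,interpolation=cv2.INTER_CUBIC))
im=cv2.imread("pics/scene0.png")[190:310,290:440]
cv2.imwrite("pics/scenec.png",cv2.resize(im,None,fx=4,fy=4,interpolation=cv2.INTER_CUBIC))
# knob/housing points by height: top cloud
for nm,(a,b,c,e) in dict(h=(284,312,245,280),k=(380,410,255,278)).items():
    P=W[c:e,a:b].reshape(-1,3);P=P[P[:,2]>25];print(nm,len(P),P.min(0),P.max(0),np.median(P,0))
E
```

```text
knob [ 469.1 -109.1   65.1]
knobend [ 469.9 -119.7   67.1]
hous [453.3 103.7  73.3]
housL [451.7 123.5  70.4]
cheekL [457.5  73.4  68.4]
cheekR [473.6 -62.7  62. ]
gear [466.5 -83.   63.4]
plate [423.6  -0.2  33.3]
headtop [495.8  10.5 100.5]
bench [ 430.8 -176.4   -0.6]
brush [ 584.7 -283.7    9.2]
roller [388.9 -80.2  13.3]
h 409 [287.2  40.7  48.5] [ 476.7  130.3 1037.9] [453.5 103.9  66.9]
k 231 [ 287.2 -125.1   40.3] [ 487.9   40.7 1037.9] [ 470.9 -105.2   58.9]
```

View pics/topc.png

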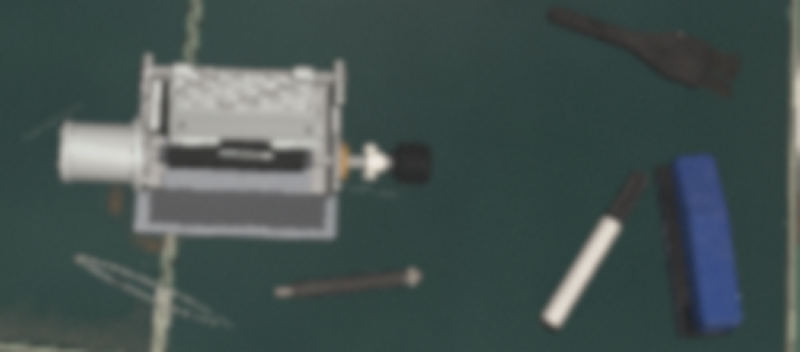

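View pics/scenec.png

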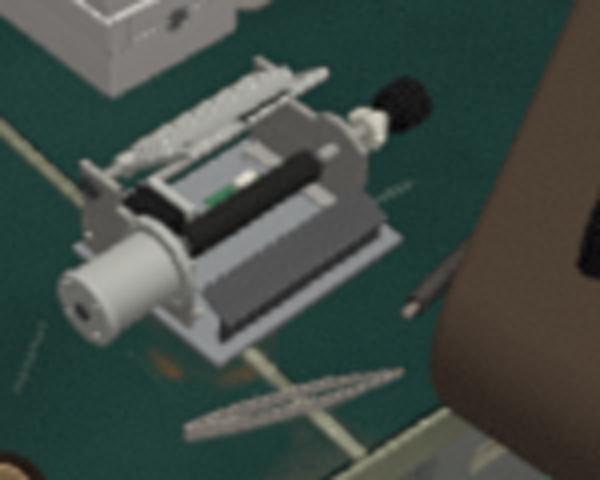

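Call:
arm_command([
  [[0.94,-0.88,0,0,0,0,1],[0.94,-0.88,0,0,0,0,1],[0.94,-0.88,0,0,0,0,1],[0.94,-0.88,0,0,0,0,1],[0.94,-0.88,0,0,0,0,1]],
])

```text
t: 0.52
eef_pos: [265.7, -436.2, 404.6]
tcp_rot: [-3.14, -0.0, 0.265]
ft_force: [0.5, -1.1, 0.2]
opening: 1.0
grip_force: 0.0
```

Call:
arm_command([
  [[0.94,-0.88,0,0,0,-0.1,0.3],[0.94,-0.88,0,0,0,-0.1,0.3],[0.94,-0.88,0,0,0,-0.1,0.3],[0.94,-0.88,0,0,0,-0.1,0.3],[0.94,-0.88,0,0,0,-0.1,0.3],[0.94,-0.88,0,0,0,-0.1,0.3]],
])

```text
t: 1.02
eef_pos: [367.8, -271.5, 404.7]
tcp_rot: [-3.141, -0.001, 0.903]
ft_force: [0.5, -0.5, 0.4]
opening: 0.669
grip_force: 0.0
```

Call:
arm_command([
  [[0.95,-0.12,0,0,0,-0.12,0.3],[0.95,-0.12,0,0,0,-0.12,0.3],[0.95,-0.12,0,0,0,-0.12,0.3],[0.95,-0.12,0,0,0,-0.12,0.3],[0.95,-0.12,0,0,0,-0.12,0.3],[0.95,-0.12,0,0,0,-0.12,0.3],[0.95,-0.12,0,0,0,-0.12,0.3],[0.95,-0.12,0,0,0,-0.12,0.3]],
])

```text
t: 1.68
eef_pos: [441.8, -153.1, 404.6]
tcp_rot: [-3.141, 0.0, 1.642]
ft_force: [0.4, -0.2, 0.6]
opening: 0.651
grip_force: 0.0
```

Run:
```python
from h import *
np.set_printoptions(precision=2,suppress=True)
s=state();p,d=read_camera("wrist");cv2.imwrite("pics/w1.png",p[:,:,::-1]);np.save("w1.npy",d)
np.savez("w1s.npz",eef_pos=s["eef_pos"],tcp_rot=s["tcp_rot"]);print(s["eef_pos"],s["tcp_rot"],s["joints"],s["ft_force"])
```

```text
[ 441.8  -153.09  404.59] [-3.14  0.    1.64] [-0.47  0.27  1.93 -0.    0.94 -0.55] [ 0.45 -0.2   0.63]
```

View pics/w1.png

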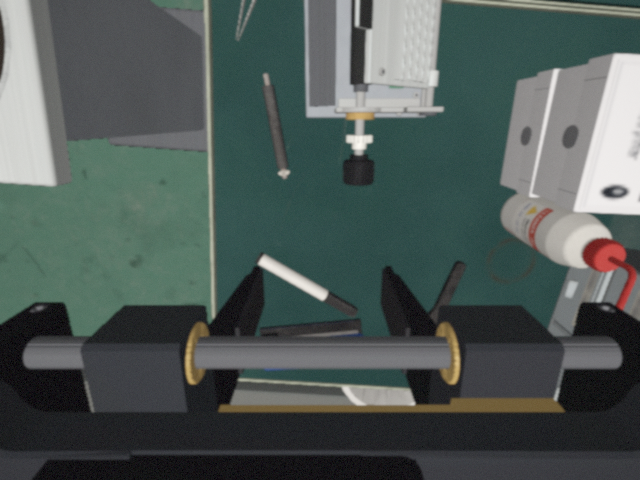

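The wrist view shows the knob at (358,170), the gear at (358,143), the knob-side cheek along row 110 and the front plate edge at column 306.

Run:
```python
from h import *
np.set_printoptions(precision=1,suppress=True)
s=np.load("w1s.npz");d=np.load("w1.npy");W=cloud("wrist",d,s)
im=cv2.imread("pics/w1.png")
K=W[150:190,338:380].reshape(-1,3);m=(K[:,2]>45)&(K[:,2]<75);K=K[m];print("knob",K.min(0),K.max(0),K.mean(0),len(K))
print("quant y",np.percentile(K[:,1],[1,99]),"x",np.percentile(K[:,0],[1,99]))
# yaw: housing top line from top cam, cheek plane, front plate edge
T=cloud("top",np.load("top0.npy"))
H=T[245:280,284:310].reshape(-1,3);H=H[(H[:,2]>55)&(H[:,2]<85)];print("hous",H.min(0),H.max(0),H.mean(0),len(H))
# cheek: points z 55..80 near y
C=W[90:125,330:450].reshape(-1,3);C=C[(C[:,2]>55)&(C[:,2]<85)&(C[:,1]<-50)]
f=np.polyfit(C[:,0],C[:,1],1);print("cheek",f,C.min(0),C.max(0))
# front edge of plate seen by wrist: first pixel with z>10 per row
e=[]
for r in range(5,110,5):
    row=W[r,280:340];i=np.where((row[:,2]>15))[0]
    if len(i): e.append(row[i[0]])
e=np.array(e);print("front",np.polyfit(e[:,1],e[:,0],1),e[::4])
# axis line: shaft/roller ridge (wrist): roller points 
for r in range(5,180,10): print(r,W[r,345:378:6].round(0)[:,[0,1,2]].tolist()) if r%20==5 else None
```

```text
knob [ 457.1 -125.3   45.6] [486.7 -93.8  67.3] [ 471.  -110.7   60.8] 930
quant y [-124.5  -94.6] x [457.9 485.7]
hous [435.5  82.7  55. ] [475.9 130.3  74.4] [454.8 106.6  66.1] 357
cheek [   0.1 -107.2] [446.3 -71.3  55.1] [534.1 -50.1  79.5]
front [ -0.1 417.7] [[416.   24.5  31.9]
 [416.9   9.2  31. ]
 [418.8  -6.8  31.3]
 [419.8 -23.2  31. ]
 [420.9 -40.3  33. ]
 [435.1 -70.5 385.5]]
5 [[449.0, 32.0, 14.0], [452.0, 22.0, 52.0], [452.0, 1.0, 127.0], [456.0, 1.0, 127.0], [460.0, 2.0, 124.0], [465.0, 4.0, 119.0]]
25 [[450.0, 16.0, 13.0], [454.0, 7.0, 52.0], [453.0, -10.0, 126.0], [457.0, -10.0, 128.0], [461.0, -9.0, 124.0], [466.0, -7.0, 117.0]]
45 [[452.0, -1.0, 14.0], [455.0, -9.0, 55.0], [460.0, -9.0, 60.0], [464.0, -9.0, 61.0], [463.0, -20.0, 119.0], [468.0, -19.0, 116.0]]
65 [[453.0, -18.0, 14.0], [457.0, -24.0, 53.0], [461.0, -24.0, 60.0], [466.0, -24.0, 60.0], [465.0, -32.0, 120.0], [469.0, -31.0, 115.0]]
85 [[455.0, -36.0, 13.0], [461.0, -36.0, 13.0], [463.0, -39.0, 58.0], [468.0, -39.0, 57.0], [478.0, -34.0, 13.0], [484.0, -34.0, 13.0]]
105 [[457.0, -55.0, 16.0], [462.0, -54.0, 16.0], [465.0, -55.0, 53.0], [470.0, -55.0, 54.0], [480.0, -53.0, 17.0], [486.0, -53.0, 17.0]]
125 [[459.0, -73.0, 1.0], [465.0, -73.0, 2.0], [467.0, -72.0, 55.0], [472.0, -72.0, 54.0], [484.0, -72.0, 1.0], [490.0, -71.0, 0.0]]
145 [[461.0, -94.0, 1.0], [467.0, -93.0, 2.0], [468.0, -90.0, 56.0], [473.0, -89.0, 56.0], [486.0, -92.0, 1.0], [492.0, -91.0, 1.0]]
165 [[459.0, -108.0, 57.0], [464.0, -107.0, 64.0], [469.0, -106.0, 66.0], [474.0, -106.0, 65.0], [480.0, -106.0, 63.0], [495.0, -112.0, 0.0]]
```

Call:
arm_command([
  [[0.265,0.22,0.4,0,0,0,0.3],[0.265,0.22,0.6,0,0,0,0.3],[0.265,0.22,0.6,0,0,0,0.3],[0.265,0.22,0.6,0,0,0,0.3],[0.265,0.22,0.6,0,0,0,0.3],[0.265,0.22,0.6,0,0,0,0.3]],
])

```text
t: 2.23
eef_pos: [471.8, -111.3, 315.8]
tcp_rot: [3.141, 0.001, 1.644]
ft_force: [-0.3, 0.1, 0.5]
opening: 0.647
grip_force: 0.0
```

Run:
```python
from h import *
np.set_printoptions(precision=2,suppress=True)
s=state();p,d=read_camera("wrist");cv2.imwrite("pics/w2.png",p[:,:,::-1]);W=cloud("wrist",d,s);print(s["eef_pos"],s["tcp_rot"],s["ft_force"])
m=(W[...,2]>52)&(W[...,2]<68)&(W[...,1]<-90)&(W[...,1]>-135)&(abs(W[...,0]-471)<25)
K=W[m];print(len(K),np.percentile(K,[2,98],axis=0),K.mean(0))
m2=K[:,2]>61;print(np.percentile(K[m2],[2,98],axis=0))
```

```text
[ 471.83 -111.34  315.84] [3.14 0.   1.64] [-0.27  0.14  0.5 ]
1540 [[ 458.86 -123.65   53.11]
 [ 485.22  -91.36   65.87]] [ 471.81 -109.15   60.69]
[[ 462.8  -123.82   61.21]
 [ 481.43 -102.82   66.03]]
```

View pics/w2.png

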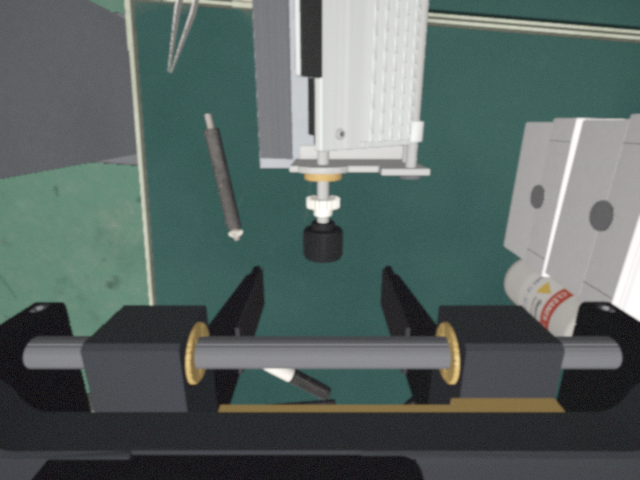

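The knob is centred between the fingers, at (322,240). I go down around it.

Call:
arm_command([
  [[-0.013,0,0.2,0,0,0,0.3],[-0.013,0,0.4,0,0,0,0.3],[-0.013,0,0.55,0,0,0,0.3],[-0.013,0,0.625,0,0,0,0.3],[-0.013,0,0.625,0,0,0,0.3],[-0.013,0,0.625,0,0,0,0.3]],
])

```text
t: 2.78
eef_pos: [472.1, -113.2, 221.9]
tcp_rot: [3.141, 0.0, 1.645]
ft_force: [0.2, 0.8, 0.2]
opening: 0.652
grip_force: 0.0
```

Call:
arm_command([
  [[0,0,0,0,0,0,-0.2],[0,0,0,0,0,0,-0.3],[0,0,0,0,0,0,-0.4],[0,0,0,0,0,0,-0.5],[0,0,0,0,0,0,-0.6],[0,0,0,0,0,0,-0.7],[0,0,0,0,0,0,-0.8],[0,0,0,0,0,0,-0.8],[0,0,0,0,0,0,-0.8]],
])

```text
t: 3.53
eef_pos: [472.3, -112.7, 221.2]
tcp_rot: [3.14, 0.001, 1.646]
ft_force: [3.1, 0.6, 2.2]
opening: 0.288
grip_force: 30.0
```

Call:
arm_command([
  [[0.004,0,0,0,0,0,-0.8],[0.008,0,0,0,0,0,-0.8],[0.008,0,0,0,0,0,-0.8],[0.008,0,0,0,0,0,-0.8]],
])

```text
t: 3.87
eef_pos: [472.1, -111.4, 221.2]
tcp_rot: [3.14, 0.001, 1.646]
ft_force: [5.4, 0.1, 4.0]
opening: 0.286
grip_force: 30.0
```

Call:
arm_command([
  [[0.003,0,0,0,0,0,-0.8],[0.006,0,0,0,0,0,-0.8],[0.006,0,0,0,0,0,-0.8],[0.006,0,0,0,0,0,-0.8]],
])

```text
t: 4.2
eef_pos: [472.1, -110.5, 221.2]
tcp_rot: [3.14, 0.001, 1.646]
ft_force: [5.8, -0.2, 4.4]
opening: 0.285
grip_force: 30.0
```

Call:
arm_command([
  [[0.003,0.003,-0.003,0,0,0,-0.8],[0.007,0.003,-0.003,0,0,0,-0.8],[0.007,0.003,-0.003,0,0,0,-0.8],[0.007,0.003,-0.003,0,0,0,-0.8]],
])

```text
t: 4.53
eef_pos: [472.2, -109.3, 221.3]
tcp_rot: [3.141, 0.0, 1.646]
ft_force: [5.1, 0.4, -0.4]
opening: 0.287
grip_force: 30.0
```

Call:
arm_command([
  [[0.003,0,0,0,0,0,-0.8],[0.006,0,0,0,0,0,-0.8],[0.006,0,0,0,0,0,-0.8]],
])

```text
t: 4.78
eef_pos: [472.1, -108.5, 221.3]
tcp_rot: [3.141, 0.0, 1.646]
ft_force: [5.7, -0.4, -0.9]
opening: 0.288
grip_force: 30.0
```

Call:
arm_command([
  [[0.003,0.003,0,0,0,0,-0.8],[0.006,0.003,0,0,0,0,-0.8],[0.006,0.003,0,0,0,0,-0.8]],
])

```text
t: 5.03
eef_pos: [472.3, -107.7, 221.3]
tcp_rot: [-3.141, 0.0, 1.646]
ft_force: [2.1, -4.0, -0.0]
opening: 0.289
grip_force: 30.0
```

Call:
arm_command([
  [[0.0013,0,0,0,0,0,-0.8],[0.0013,0,0,0,0,0,-0.8]],
])

```text
t: 5.2
eef_pos: [472.3, -107.6, 221.3]
tcp_rot: [-3.141, 0.0, 1.646]
ft_force: [2.5, -4.6, -1.7]
opening: 0.286
grip_force: 30.0
```

Call:
arm_command([
  [[0.0013,0,0,0,0,0,-0.8],[0.0013,0,0,0,0,0,-0.8],[0.0013,0,0,0,0,0,-0.8]],
])

```text
t: 5.45
eef_pos: [472.2, -107.6, 221.3]
tcp_rot: [-3.141, 0.0, 1.646]
ft_force: [1.3, -7.8, -1.3]
opening: 0.286
grip_force: 30.0
```

Call:
arm_command([
  [[-0.006,0,0,0,0,0,-0.8],[-0.012,0,0,0,0,0,-0.8],[-0.018,0,0,0,0,0,-0.8],[-0.024,0,0,0,0,0,-0.8],[-0.03,0,0,0,0,0,-0.8],[-0.036,0,0,0,0,0,-0.8],[-0.042,0,0,0,0,0,-0.8],[-0.047,0,0,0,0,0,-0.8],[-0.047,0,0,0,0,0,-0.8]],
])

```text
t: 6.2
eef_pos: [472.8, -114.3, 221.3]
tcp_rot: [-3.141, -0.0, 1.646]
ft_force: [0.9, 0.1, -1.4]
opening: 0.288
grip_force: 30.0
```

Call:
arm_command([
  [[-0.003,0,0,0,0,0,-0.8],[-0.006,0,0,0,0,0,-0.8],[-0.006,0,0,0,0,0,-0.8]],
])

```text
t: 6.45
eef_pos: [472.9, -115.2, 221.3]
tcp_rot: [-3.141, -0.0, 1.646]
ft_force: [0.1, -0.2, -2.2]
opening: 0.286
grip_force: 30.0
```

Call:
arm_command([
  [[-0.003,0,0,0,0,0,-0.8],[-0.006,0,0,0,0,0,-0.8],[-0.006,0,0,0,0,0,-0.8]],
])

```text
t: 6.7
eef_pos: [472.9, -116.0, 221.3]
tcp_rot: [-3.141, -0.0, 1.646]
ft_force: [-0.4, 0.9, -2.2]
opening: 0.289
grip_force: 30.0
```

Call:
arm_command([
  [[-0.003,0,0,0,0,0,-0.8],[-0.006,0,0,0,0,0,-0.8],[-0.006,0,0,0,0,0,-0.8]],
])

```text
t: 6.95
eef_pos: [473.0, -117.0, 221.4]
tcp_rot: [-3.141, -0.0, 1.646]
ft_force: [-1.2, 0.3, -2.3]
opening: 0.287
grip_force: 30.0
```

Call:
arm_command([
  [[-0.003,0,0,0,0,0,-0.8],[-0.006,0,0,0,0,0,-0.8],[-0.006,0,0,0,0,0,-0.8]],
])

```text
t: 7.2
eef_pos: [473.1, -117.9, 221.4]
tcp_rot: [-3.141, -0.0, 1.646]
ft_force: [-2.1, -0.2, -3.9]
opening: 0.289
grip_force: 30.0
```

Call:
arm_command([
  [[-0.003,-0.001,0.001,0,0,0,-0.8],[-0.006,-0.001,0.002,0,0,0,-0.8],[-0.006,-0.001,0.002,0,0,0,-0.8]],
])

```text
t: 7.45
eef_pos: [473.1, -118.8, 221.3]
tcp_rot: [3.141, 0.0, 1.646]
ft_force: [-2.7, 0.6, 0.6]
opening: 0.289
grip_force: 30.0
```

Call:
arm_command([
  [[-0.003,-0.001,0,0,0,0,-0.8],[-0.006,-0.001,0,0,0,0,-0.8],[-0.006,-0.001,0,0,0,0,-0.8]],
])

```text
t: 7.7
eef_pos: [473.1, -119.7, 221.2]
tcp_rot: [3.141, 0.0, 1.646]
ft_force: [-1.6, -0.5, 0.9]
opening: 0.291
grip_force: 30.0
```

Call:
arm_command([
  [[-0.003,0,0,0,0,0,-0.8],[-0.006,0,0,0,0,0,-0.8],[-0.006,0,0,0,0,0,-0.8]],
])

```text
t: 7.95
eef_pos: [473.2, -120.5, 221.2]
tcp_rot: [3.141, 0.0, 1.646]
ft_force: [-1.5, 2.6, 2.7]
opening: 0.287
grip_force: 30.0
```

Call:
arm_command([
  [[-0.002,0,0,0,0,0,-0.8],[-0.002,0,0,0,0,0,-0.8]],
])

```text
t: 8.12
eef_pos: [473.2, -120.6, 221.2]
tcp_rot: [3.142, -0.0, 1.646]
ft_force: [-1.4, 5.2, 3.5]
opening: 0.288
grip_force: 30.0
```

Call:
arm_command([
  [[-0.001,0,0,0,0,0,-0.8],[-0.001,0,0,0,0,0,-0.8],[-0.001,0,0,0,0,0,-0.8]],
])

```text
t: 8.37
eef_pos: [473.2, -120.6, 221.2]
tcp_rot: [-3.142, -0.0, 1.646]
ft_force: [-0.2, 6.6, 3.6]
opening: 0.291
grip_force: 30.0
```

Call:
arm_command([
  [[0,0,0,0,0,0,-0.8],[0.01,0,0,0,0,0,-0.8],[0.02,0,0,0,0,0,-0.8],[0.03,0,0,0,0,0,-0.8],[0.04,0,0,0,0,0,-0.8],[0.045,0,0,0,0,0,-0.8],[0.045,0,0,0,0,0,-0.8],[0.045,0,0,0,0,0,-0.8],[0.045,0,0,0,0,0,-0.8]],
])

```text
t: 9.12
eef_pos: [472.7, -114.2, 221.2]
tcp_rot: [3.141, 0.0, 1.646]
ft_force: [-1.2, 1.6, 4.2]
opening: 0.287
grip_force: 30.0
```

Call:
arm_command([
  [[0,0,0,0,0,0,-0.3],[0,0,0,0,0,0,-0.2],[0,0,0,0,0,0,0],[0,0,0,0,0,0,0.2],[0,0,0,0,0,0,0.3],[0,0,0,0,0,0,0.3],[0,0,0,0,0,0,0.3],[0,0,0,0,0,0,0.3]],
])

```text
t: 9.78
eef_pos: [472.6, -114.2, 221.1]
tcp_rot: [3.142, 0.0, 1.646]
ft_force: [0.1, 0.8, -0.2]
opening: 0.647
grip_force: 0.0
```

Call:
arm_command([
  [[0,0,-0.1,0,0,0,0.3],[0,0,-0.3,0,0,0,0.3],[0,0,-0.5,0,0,0,0.3],[0,0,-0.8,0,0,0,0.3],[0,0,-0.9,0,0,0,-1],[0,0,-0.9,0,0,0,-1],[0,0,-0.9,0,0,0,-1],[0,0,-0.9,0,0,0,-1],[0,0,-0.9,0,0,0,-1],[0,0,-0.9,0,0,0,-1]],
])

```text
t: 10.62
eef_pos: [472.6, -114.3, 354.9]
tcp_rot: [-3.139, -0.001, 1.646]
ft_force: [0.2, 1.0, -0.1]
opening: 0.287
grip_force: 0.0
```

Run:
```python
from h import *
np.set_printoptions(precision=2,suppress=True)
s=state();p,d=read_camera("wrist");cv2.imwrite("pics/w3.png",p[:,:,::-1]);W=cloud("wrist",d,s);print(s["eef_pos"],s["tcp_rot"],s["ft_force"],s["opening"])
K=W[(W[...,2]>61)&(W[...,2]<68)&(W[...,1]<-90)&(W[...,1]>-140)&(abs(W[...,0]-471)<25)]
print("knob",len(K),np.percentile(K,[2,98],axis=0))
t=.077;c,sn=np.cos(t),np.sin(t)
# frame origin: axis at frame x=-10: knob centre (471.8,-113.5)->use housing/cheek; frame coords about axis point
p0=np.array([471.8,-113.3]);X=W[...,:2]-p0
fx=X[...,0]*c+X[...,1]*sn-10; fy=-X[...,0]*sn+X[...,1]*c
print("cheek outer fy (from knob)",np.percentile(fy[(W[...,2]>55)&(W[...,2]<80)&(fx>-25)&(fx<50)&(fy>25)&(fy<75)],[2,10,50]))
m=(W[...,2]>85)&(W[...,2]<140)&(fy>40)&(fx<60)&(fx>-60)
print("head fx,z",[(lo,fx[m&(fy>lo)&(fy<lo+10)].min().round(1),W[...,2][m&(fy>lo)&(fy<lo+10)].max().round(1)) for lo in range(50,180,10) if (m&(fy>lo)&(fy<lo+10)).sum()>10])
```

```text
[ 472.61 -114.28  354.92] [-3.14 -0.    1.65] [ 0.24  0.99 -0.15] 0.2868652131064673
knob 631 [[ 462.9  -125.24   61.18]
 [ 482.08 -104.37   66.15]]
cheek outer fy (from knob) [25.97 29.91 54.07]
head fx,z [(70, np.float64(-13.5), np.float64(120.9)), (80, np.float64(-13.4), np.float64(121.0)), (90, np.float64(-13.4), np.float64(121.1)), (100, np.float64(-21.3), np.float64(130.3)), (110, np.float64(-21.8), np.float64(130.1)), (120, np.float64(-21.6), np.float64(130.4)), (130, np.float64(-21.3), np.float64(130.7)), (140, np.float64(-13.1), np.float64(120.7)), (150, np.float64(23.5), np.float64(95.1))]
```

View pics/w3.png

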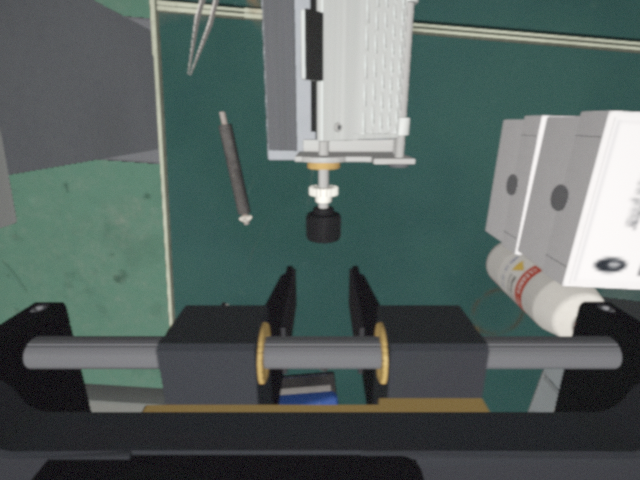

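The knob is at (322,225), let go. The tab is at about (312,45), with its front edge at frame x = -21 and z = 130. I move above it with the fingers shut.

Call:
arm_command([
  [[0.2,-0.058,0,0,0,0,-1],[0.45,-0.058,0,0,0,0,-1],[0.7,-0.058,0,0,0,0,-1],[0.793,-0.058,0,0,0,0,-1],[0.793,-0.058,0,0,0,0,-1],[0.793,-0.058,0.1,0,0,0,-1],[0.793,-0.058,0.16,0,0,0,-1],[0.793,-0.058,0.16,0,0,0,-1]],
])

```text
t: 11.33
eef_pos: [454.9, 3.1, 330.3]
tcp_rot: [-3.138, -0.001, 1.646]
ft_force: [-1.3, -0.5, 0.3]
opening: 0.006
grip_force: 0.0
```

Call:
arm_command([
  [[0,0,0.03,0,0,0,-1],[0,0,0.06,0,0,0,-1],[0,-0.015,0.09,0,0,0,-1],[0,-0.03,0.115,0,0,0,-1],[0,-0.045,0.14,0,0,0,-1],[0,-0.06,0.165,0,0,0,-1],[0,-0.075,0.19,0,0,0,-1],[0,-0.09,0.215,0,0,0,-1],[0,-0.1,0.24,0,0,0,-1],[0,-0.107,0.26,0,0,0,-1]],
])

```text
t: 12.17
eef_pos: [438.0, 2.4, 292.6]
tcp_rot: [-3.139, -0.0, 1.646]
ft_force: [-6.4, -3.9, 5.2]
opening: 0.004
grip_force: 4.6
```

Call:
arm_command([
  [[0,-0.01,0.03,0,0,0,-1],[0,-0.02,0.06,0,0,0,-1],[0,-0.03,0.09,0,0,0,-1],[0,-0.035,0.12,0,0,0,-1],[0,-0.04,0.15,0,0,0,-1],[0,-0.042,0.175,0,0,0,-1],[0,-0.042,0.175,0,0,0,-1]],
])

```text
t: 12.75
eef_pos: [432.7, 2.0, 266.2]
tcp_rot: [-3.141, -0.0, 1.646]
ft_force: [0.0, -0.6, 0.4]
opening: 0.013
grip_force: 0.0
```

Call:
arm_command([
  [[0,0,0.015,0,0,0,-1],[0,0,0.03,0,0,0,-1],[0,0,0.04,0,0,0,-1],[0,0,0.048,0,0,0,-1],[0,0,0.048,0,0,0,-1],[0,0,0.048,0,0,0,-1]],
])

```text
t: 13.25
eef_pos: [432.8, 2.0, 259.6]
tcp_rot: [3.141, 0.0, 1.646]
ft_force: [-0.0, 0.3, 0.1]
opening: 0.001
grip_force: 0.0
```

Run:
```python
from h import *
np.set_printoptions(precision=2,suppress=True)
s=state();print(s["eef_pos"],s["ft_force"],s["grip_force"])
p,d=read_camera("scene")
cv2.imwrite("pics/s2.png",cv2.resize(p[150:310,260:440,::-1],None,fx=3.5,fy=3.5,interpolation=cv2.INTER_CUBIC))
```

```text
[432.79   2.02 259.65] [-0.05  0.3   0.06] 0.0
```

View pics/s2.png

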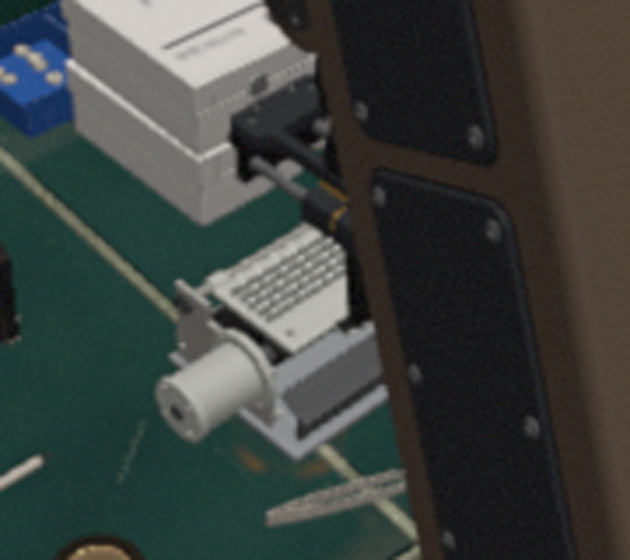

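The head has come down part of the way and its plate is visible at (290,290). I measure its angle.

```bash
cat > head.py <<'E'
from h import *
np.set_printoptions(precision=1,suppress=True)
def head(n):
    s=state();p,d=read_camera(n);W=cloud(n,d,s)
    t=.077;c,sn=np.cos(t),np.sin(t);X=W[...,:2]-np.array([471.8,-113.3])
    fx=X[...,0]*c+X[...,1]*sn-10;fy=-X[...,0]*sn+X[...,1]*c
    for lo in range(-48,60,6):
        m=(fx>lo)&(fx<lo+6)&(fy>135)&(fy<162)&(W[...,2]>40)&(W[...,2]<135)
        if m.sum()>2: print(n,lo+3,m.sum(),np.percentile(W[...,2][m],[10,50,90]))
if __name__=="__main__":
    head("scene");head("wrist")
E
python3 head.py
```

```text
scene -39 5 [50.7 69.1 70. ]
scene -33 19 [59.4 67.2 71. ]
scene -27 30 [66.9 68.5 70. ]
scene -21 23 [52.5 68.7 69.8]
scene -15 32 [66.1 68.4 70.8]
scene -9 25 [67.4 68.9 72.9]
scene -3 33 [68.  72.7 76.1]
scene 3 30 [69.  72.6 75.9]
scene 9 25 [46.7 72.9 76.1]
scene 15 19 [62.2 72.1 76. ]
scene 21 33 [67.5 72.5 75.8]
scene 27 34 [54.8 72.2 76.2]
scene 33 4 [48.6 60.3 71.6]
scene 39 26 [58.5 68.  69.9]
scene 45 22 [66.6 69.1 70.5]
scene 51 7 [67.6 68.2 70.8]
wrist -45 25 [68.5 69.9 71.5]
wrist -39 84 [68.6 71.2 72. ]
wrist -33 305 [40.2 69.1 71.1]
wrist -27 605 [69.  69.8 70.6]
wrist -21 607 [69.  69.9 70.8]
wrist -15 609 [69.  69.7 70.6]
wrist -9 604 [68.9 69.7 70.4]
wrist -3 627 [69.2 72.8 77.5]
wrist 3 818 [69.2 70.7 77.3]
wrist 9 553 [69.  69.9 75.5]
wrist 15 470 [69.2 73.5 77.4]
wrist 21 694 [69.3 73.5 77.3]
wrist 27 861 [69.1 71.8 77.1]
wrist 33 299 [68.8 69.6 70.4]
wrist 39 618 [68.7 69.5 70.3]
wrist 45 645 [68.3 70.1 72.3]
wrist 51 153 [69.2 70.3 72.5]
```

Call:
arm_command([
  [[0,0,0.006,0,0,0,-1],[0,0,0.012,0,0,0,-1],[0,0,0.012,0,0,0,-1],[0,0,0.012,0,0,0,-1]],
])

```text
t: 13.73
eef_pos: [432.7, 2.0, 258.5]
tcp_rot: [3.141, 0.0, 1.646]
ft_force: [-3.1, 0.3, 14.0]
opening: 0.005
grip_force: 7.2
```

The hard stop is felt, so the head is shut. I lift off and check the head and knob.

Call:
arm_command([
  [[0,0,-0.05,0,0,0,-1],[0,0,-0.2,0,0,0,-1],[0,0,-0.45,0,0,0,-1],[-0.2,0,-0.7,0,0,0,-1],[-0.4,0,-0.8,0,0,0,-1],[-0.4,0,-0.8,0,0,0,-1],[-0.4,0,-0.8,0,0,0,-1]],
])

```text
t: 14.32
eef_pos: [437.1, -58.8, 378.9]
tcp_rot: [3.139, 0.001, 1.643]
ft_force: [-0.9, 0.3, -0.9]
opening: 0.005
grip_force: 0.0
```

Run:
```python
from head import *
head("wrist")
s=state();p,d=read_camera("wrist");W=cloud("wrist",d,s);print(s["eef_pos"],s["ft_force"])
K=W[(W[...,2]>61)&(W[...,2]<68)&(W[...,1]<-90)&(W[...,1]>-140)&(abs(W[...,0]-471)<25)]
print("knob",len(K),np.percentile(K,[2,98],axis=0))
```

```text
wrist -45 6 [68.3 69.5 70.6]
wrist -39 24 [69.8 70.7 71.8]
wrist -33 143 [40.2 68.5 70.6]
wrist -27 272 [68.6 69.5 70.4]
wrist -21 287 [68.5 69.4 70.6]
wrist -15 290 [68.6 69.4 70.4]
wrist -9 283 [68.5 69.4 70.4]
wrist -3 291 [68.7 70.6 77.3]
wrist 3 345 [68.6 70.1 77.2]
wrist 9 265 [68.6 69.5 71.8]
wrist 15 251 [68.9 70.6 77.4]
wrist 21 292 [69.  72.2 77.4]
wrist 27 375 [68.8 70.3 77.2]
wrist 33 200 [68.5 69.4 70.4]
wrist 39 283 [68.5 69.4 70.4]
wrist 45 299 [68.2 70.1 72.4]
wrist 51 98 [68.7 70.2 72.5]
[436.8 -58.  377.9] [-0.5 -0.2 -0.5]
knob 467 [[ 462.5 -125.2   61.2]
 [ 481.5 -104.2   66. ]]
```

The head is flat and the knob hasn't moved since I let it go (-125.2/-104.2). I hand the job in.

```bash
python3 -c "
from cell import *
print(job_done())"
```

```text
the job is handed in; nothing more can be done
None
```

The job is handed in: I felt both roller stops about 13 mm apart, keeping the wrist force below 8 N. I left the roller free within about 0.1 mm of the middle, then shut the head onto its hard stop; the arm never came near the loose items.

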